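Ring for attention, then show which case goes where

ROBOT

A 7-joint arm with a two-finger parallel gripper is mounted at the origin on the work surface. World frame = base frame: x ahead of the robot, y to its left, z up, the work surface at z = 0. Lengths are in m, angles in rad, forces in N, time in s.
With the tool pointing down it reaches from about 0.425 to 0.925 m from the base axis. Payload 6.8 kg.
Tool frame: the origin (TCP) lies between the finger pads, 19 mm behind the fingertips; this is the grasp point; z points along the fingers, y is the line along which they close (so a half turn about z gives the same grasp; the last joint's range is limited). The gripper opens to 85 mm and grips with 20 to 120 N. Pads are 22 mm wide; open, the fingers measure 114 mm over their backs; the gripper's body (76 mm by 85 mm) begins 54 mm behind the grasp point. The pads swing forward as they close: fully open they stand 13 mm farther back than shut.
Start: joints at [-1.436, 0.477, 0.022, 1.555, -0.011, 1.109, -0.083], TCP at [0.162, 0.655, 0.25] pointing down, gripper open.
Joint ranges: [-2.96, 2.96], [-0.34, 2.1], [-1.41, 1.46], [0.24, 2.44], [-1.37, 4.51], [0.17, 1.92], [-2.96, 2.96]. Speed limits (rad/s): [2.39, 2.39, 3.14, 3.14, 3.14, 3.14, 3.14].

INTERFACE

Orientations are given as a rotation vector (axis times angle).
In Python, from bench import r gives the robot as it stands.
- The arm moves only by the tool carry_out, never from a script. Its argument "moves" is a list of rows, each a list of 5 numbers: the shift along the tool's x, y, z in m, then the turn about the tool's z in rad, then the finger opening in m, from 0 to 0.0854. In form: [[dx, dy, dz, roll, claw], ...]. A call has exactly 8 rows; each row is the pose to reach, as a shift and turn from the pose commanded when the call began, along the tool's axes at that moment; what a row does not reach only later rows make up. A row lasts 1/10 s, in which the tool goes at most 50 mm and 8.59 degrees, less where a joint would pass 70% of its speed; a pose out of reach is approached as far as the arm can. A call with a gripper value outside its range is refused whole. The fingers move at their own pace and stop on an object; "force" is the grip in N (left out, the last holds). Time passes only in rows, so rows that repeat a pose let the fingers close, or fill a call up. It gives the time, the measured TCP pose, the force, the opening and the grip force at its end, in the units of the state.
- r.get_obs(): the state, without advancing time (a new reading comes with each control period).
- r.grab_frame(name): name is "scene" or "top" or "wrist"; returns the picture (480x640x3 uint8, red, green, blue); there is no depth.
- r.calibration(name): a dict with "fx", "fy", "cx", "cy" (pixels), "rvec" (rotation vector, rad) and "tvec" (3), from world to camera coordinates, as OpenCV has them. Camera axes: x right, y down, z forward; pixel columns grow to the right and rows downward; lengths in m; the calibration is good to about 2 mm. A picture is of the moment at which its call begins: read the wrist's pose just before it. calibration takes no time and is no camera call; for the wrist camera it gives the pose at the moment of the call.
- r.hand_in(): hands the job in; it is judged then, once.
The state is a dict: "clock": time; "joints": joint angles; "qvel": joint speeds; "tau": joint torques, N m; "tcp_pos": TCP position; "orientation": TCP orientation; "contact_force": force on the tool from outside, world axes, zero at the start; "moment": the same for the moment, N m; "grip_width": finger opening in m; "gripper_force": force on a finger pad.
Only numpy, scipy, OpenCV 4.12 (cv2) and the standard library are available. Lean on these libraries where they do the work, as an engineer would, in place of code of your own. Each camera call takes 0.05 s, during which the arm holds its last target. There are 200 camera calls.

TASK

Ring the counter bell by pressing its plunger down and letting it come up again. Then show the pupil what was forgotten: point down with the fingertips just above the spare muffin case standing on the counter and stay there for two seconds, then point just above the one cup of the muffin tin that has no case in it, stay there for two seconds, and finish still pointing at it. Touch nothing but the bell, and leave every case and utensil where it is.

Things in the scene. Friction and masses are not known exactly. Their poses are not given: they have to be found in the camera images.
- plunger_top (a point): centre of the top of the bell's plunger button, a steel disc 20 mm across standing 66 mm above the counter when up. The bell is a steel dome 76 mm across on a black base 84 mm across, fixed to the counter
- plunger (a joint): travel of the bell's plunger: 0 up, 0.006 m fully down; a spring returns it. Starts to move at about 1.5 N, fully down at about 5 N, where it meets a hard stop. It rings beyond 0.004 m
- spare_case: the spare case, alone on the counter among other vessels: a white fluted muffin case, open at the top, 40 mm tall, 68 mm across its rim (about 71 mm over the flutes) and 50 mm at its foot, wall 2 mm. Origin at the centre of its underside
- spare_case_rim (a point): centre of the spare case's open mouth, 40 mm above the counter
- tin: dark steel six-cup muffin tin, 185 x 270 mm, deck 35 mm above the counter (rolled edge 36 mm), fixed. Origin at the centre of its underside; x along its short side. Two rows of three round cups 70 mm across, 84 mm apart, at x = +-42 mm and y = -84, 0, 84 mm. Five cups hold a case whose rim stands 43 mm above the counter
- empty_cup_mouth (a point): centre of the mouth of the one cup without a case, level with the tin's deck, 35 mm above the counter
- case1: one of the five cases seated in the tin, each a white fluted muffin case, open at the top, 40 mm tall, 68 mm across its rim (about 71 mm over the flutes) and 50 mm at its foot, wall 2 mm. Origin at the centre of its underside
- case2: one of the five cases seated in the tin, each a white fluted muffin case, open at the top, 40 mm tall, 68 mm across its rim (about 71 mm over the flutes) and 50 mm at its foot, wall 2 mm. Origin at the centre of its underside
- case3: one of the five cases seated in the tin, each a white fluted muffin case, open at the top, 40 mm tall, 68 mm across its rim (about 71 mm over the flutes) and 50 mm at its foot, wall 2 mm. Origin at the centre of its underside
- case4: one of the five cases seated in the tin, each a white fluted muffin case, open at the top, 40 mm tall, 68 mm across its rim (about 71 mm over the flutes) and 50 mm at its foot, wall 2 mm. Origin at the centre of its underside
- case5: one of the five cases seated in the tin, each a white fluted muffin case, open at the top, 40 mm tall, 68 mm across its rim (about 71 mm over the flutes) and 50 mm at its foot, wall 2 mm. Origin at the centre of its underside
- ramekin: bystander: smooth white ceramic dish 90 mm across, 45 mm tall. Origin at the centre of its underside
- cutter: bystander: steel ring-shaped pastry cutter 72 mm across, 35 mm tall. Origin at the centre of its underside
- beaker: bystander: smooth white plastic beaker 68 mm across, 85 mm tall. Origin at the centre of its underside
There are look-alikes about, which are no part of the job. Leave any green or red look-alike of the case4 alone.

How it is judged:
By the outcome, as a careful person would: the job done as asked, in the order asked, and still so for the second after the job is handed in, with the robot touching nothing.
It also fails if it takes over 48 s, if anything falls off the work surface, if the arm or the gripper's body presses on something with over 40 N, if the wrist force passes 120 N, or if a joint passes its speed limit or range.

## Working session

There is one attempt and no reset: what is moved stays moved. The work goes in short steps, Python scripts to look and compute and a tool call to move; the robot and the scene stay as the last step left them, time stands still between calls to the robot, and variables do not carry over. Pictures are saved under pics/ and viewed, at most 10 in all, crops included, and the job is handed in when it is done.

Besides the shell and the picture viewer there is one more tool, called after "Request:" in YAML: its name, and indented under it one key for each argument. carry_out: Moves the arm, as the interface text tells. Its arguments: {"type":"object","properties":{"moves":{"type":"array","items":{"type":"array","items":{"type":"number"}}},"force":{"type":"number"}},"required":["moves"]}

```bash
mkdir -p pics; cat > h.py <<'E'
import numpy as np, cv2
from bench import r
def ray(name,u,v,z,cal=None):
    c=cal or r.calibration(name); R=cv2.Rodrigues(np.array(c["rvec"],float))[0]; t=np.array(c["tvec"],float)
    d=R.T@np.array([(u-c["cx"])/c["fx"],(v-c["cy"])/c["fy"],1]); o=-R.T@t
    return o+d*(z-o[2])/d[2]
def proj(name,p):
    c=r.calibration(name)
    K=np.array([[c["fx"],0,c["cx"]],[0,c["fy"],c["cy"]],[0,0,1.]])
    return cv2.projectPoints(np.array([p],float),np.array(c["rvec"],float),np.array(c["tvec"],float),K,None)[0].ravel()
def save(name,f):
    im=r.grab_frame(name)[:,:,::-1]; cv2.imwrite("pics/"+f,im); return im
E
python3 - <<'E'
from h import *
o=r.get_obs(); print({k:np.round(v,4) for k,v in o.items()})
print(cv2.Rodrigues(np.array(o["orientation"]))[0].round(3))
save("top","top0.png"); save("scene","scene0.png"); print(r.calibration("top"))
E
```

```text
{'clock': np.float64(0.0), 'joints': array([-1.4361,  0.4778,  0.0223,  1.5565, -0.0115,  1.1093, -0.0831]), 'qvel': array([ 0.0002, -0.0009, -0.0013, -0.0003,  0.0016, -0.0005, -0.0003]), 'tau': array([-4.00000e-04, -5.96453e+01,  1.60770e+00, -2.81184e+01,
        1.25000e-02,  9.60000e-03, -0.00000e+00]), 'tcp_pos': array([0.1621, 0.6547, 0.249 ]), 'orientation': array([-3.8040e-01, -3.1184e+00,  2.9000e-03]), 'contact_force': array([ 0.4125, -0.6252,  0.323 ]), 'moment': array([0.0443, 0.0479, 0.0112]), 'gripper_force': np.float64(0.0), 'grip_width': np.float64(0.085)}
[[-0.971  0.24  -0.   ]
 [ 0.24   0.971 -0.002]
 [-0.    -0.002 -1.   ]]
{'fx': 503.36302298874034, 'fy': 503.36302298874034, 'cx': 310.512339915305, 'cy': 244.7357613985798, 'rvec': array([ 2.20362132, -1.97471705,  0.22490497]), 'tvec': array([-0.10127383,  0.55469002,  0.91533224])}
```

View pics/top0.png

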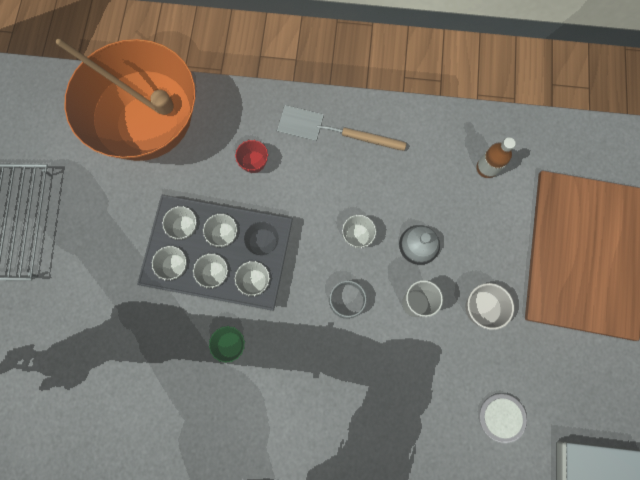

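View pics/scene0.png

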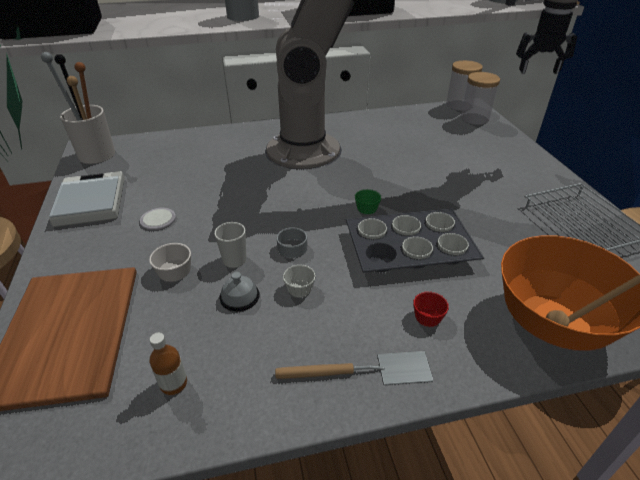

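The top view shows an empty dark cup at about (262,239) and the bell button at about (426,238). Vessels that could be the spare case:
- White fluted vessel at (359,232)
- Grey ring at (348,298), the cutter
- Tall smooth white vessel at (424,298), the beaker
- Wide smooth vessel at (491,306), the ramekin
- Red (252,156) and green (227,344), the look-alikes

The one at (359,232) fits, being fluted, white and alone. I'll confirm it in a crop.

```bash
python3 - <<'E'
from h import *
im=cv2.imread("pics/top0.png"); a=im[190:300,200:460]
cv2.imwrite("pics/c1.png",cv2.resize(a,None,fx=3,fy=3,interpolation=cv2.INTER_CUBIC))
s=cv2.imread("pics/scene0.png")[200:320,200:400]
cv2.imwrite("pics/c2.png",cv2.resize(s,None,fx=4,fy=4,interpolation=cv2.INTER_CUBIC))
E
```

```text
(no output)
```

View pics/c1.png

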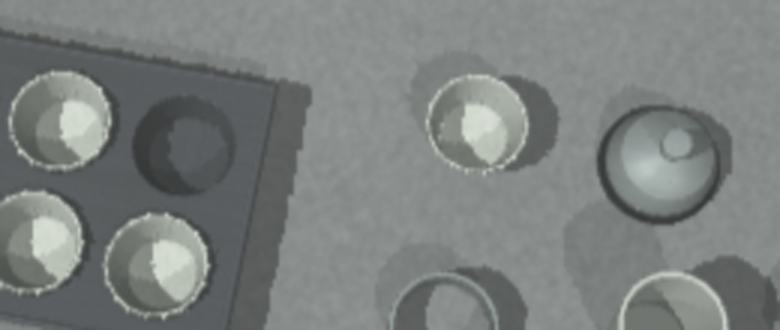

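View pics/c2.png

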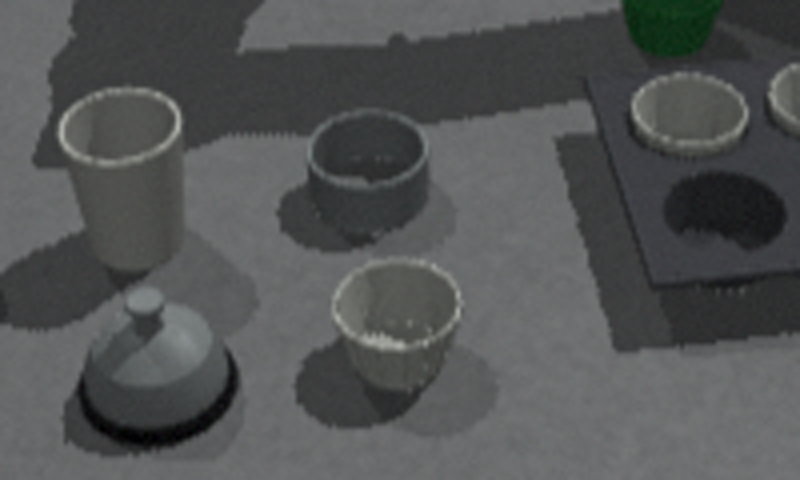

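The crops confirm it. The vessel at (359,231) is fluted and stands alone, the cutter, beaker and ramekin are smooth, and the empty cup is at (261,238).

```bash
python3 - <<'E'
from h import *
o=r.get_obs(); R=cv2.Rodrigues(np.array(o["orientation"]))[0]; p=np.array(o["tcp_pos"])
for n,t,s,z in [("bell",(425.8,237.5),(236.1,274.4),.066),("spare",(358.8,230.8),(299.1,275.6),.04),("cup",(261.2,238.2),(381.1,252.9),.035),("beaker",(424,298),None,.085)]:
    a=ray("top",*t,z); b=ray("scene",*s,z) if s else a
    print(n,a.round(4),b.round(4),"tool shift",(R.T@((a+b)/2-p)).round(4), "reach",np.hypot(*a[:2]).round(3))
print("bell axis from base",ray("top",419.5,244.5,.005).round(4))
E
```

```text
bell [ 0.6008 -0.2617  0.066 ] [ 0.5995 -0.2598  0.066 ] tool shift [-0.6452 -0.783   0.1844] reach 0.655
spare [ 0.6072 -0.1326  0.04  ] [ 0.6059 -0.1315  0.04  ] tool shift [-0.6205 -0.6565  0.2102] reach 0.621
cup [0.5719 0.0609 0.035 ] [0.5715 0.0623 0.035 ] tool shift [-0.54   -0.477   0.2149] reach 0.575
beaker [ 0.4796 -0.2611  0.085 ] [ 0.4796 -0.2611  0.085 ] tool shift [-0.5283 -0.8124  0.1655] reach 0.546
bell axis from base [ 0.6012 -0.262   0.005 ]
```

Request:
carry_out:
  moves:
    - [-0.02, -0.01, 0, 0, 0]
    - [-0.06, -0.03, 0, 0, 0]
    - [-0.1, -0.05, 0, 0, 0]
    - [-0.14, -0.07, 0, 0, 0]
    - [-0.18, -0.09, 0, 0, 0]
    - [-0.22, -0.11, 0, 0, 0]
    - [-0.26, -0.13, 0, 0, 0]
    - [-0.3, -0.15, 0, 0, 0]

```text
clock: 0.9
tcp_pos: [0.4191, 0.4347, 0.2499]
orientation: [0.382, 3.118, -0.001]
contact_force: [1.1, 0.4, -0.8]
grip_width: -0.0001
gripper_force: 0.0
```

Request:
carry_out:
  moves:
    - [-0.028, -0.04, 0, 0, 0]
    - [-0.055, -0.08, 0, 0, 0]
    - [-0.083, -0.12, 0, 0, 0]
    - [-0.11, -0.16, 0, 0, 0]
    - [-0.138, -0.2, 0, 0, 0]
    - [-0.165, -0.24, 0, 0, 0]
    - [-0.193, -0.28, 0, 0, 0]
    - [-0.22, -0.32, 0, 0, 0]

```text
clock: 1.7
tcp_pos: [0.554, 0.0708, 0.25]
orientation: [-0.382, -3.118, 0.0]
contact_force: [0.2, 0.6, 0.2]
grip_width: 0.0003
gripper_force: 0.0
```

```bash
cat > d.py <<'E'
from h import *
o=r.get_obs(); R=cv2.Rodrigues(np.array(o["orientation"]))[0]; p=np.array(o["tcp_pos"])
print(o["clock"],p.round(4),o["joints"].round(3),o["contact_force"].round(2))
for n,t in [("bell",(.600,-.261,.085)),("spare",(.6065,-.132,.059)),("cup",(.5717,.0615,.054))]: print(n,(R.T@(np.array(t)-p)).round(4))
E
python3 d.py
```

```text
1.7 [0.554  0.0708 0.25  ] [-0.472  0.289  0.285  1.854 -0.095  1.012  1.18 ] [0.2  0.56 0.21]
bell [-0.1247 -0.3108  0.1651]
spare [-0.0999 -0.1841  0.191 ]
cup [-0.0194 -0.0047  0.196 ]
```

Request:
carry_out:
  moves:
    - [-0.018, -0.045, 0, 0, 0]
    - [-0.036, -0.09, 0, 0, 0]
    - [-0.054, -0.135, 0, 0, 0]
    - [-0.072, -0.18, 0, 0, 0]
    - [-0.09, -0.225, 0.01, 0, 0]
    - [-0.108, -0.27, 0.03, 0, 0]
    - [-0.124, -0.311, 0.06, 0, 0]
    - [-0.124, -0.311, 0.1, 0, 0]

```text
clock: 2.5
tcp_pos: [0.5989, -0.2672, 0.1515]
orientation: [0.394, 3.111, -0.009]
contact_force: [1.1, -0.5, -0.2]
grip_width: -0.0003
gripper_force: 0.0
```

```bash
python3 - <<'E'
import d
from h import *
a=save("top","t1.png"); s=save("scene","s1.png")
A=cv2.resize(a[180:320,340:500],None,fx=2.5,fy=2.5,interpolation=cv2.INTER_CUBIC)
S=cv2.resize(s[180:320,160:320],None,fx=2.5,fy=2.5,interpolation=cv2.INTER_CUBIC)
cv2.imwrite("pics/c3.png",np.hstack([A,S]))
o=r.get_obs();p=np.array(o["tcp_pos"]);p[2]-=.019
for n in("top","scene"): print(n,proj(n,p).round(1))
E
```

```text
2.5 [ 0.5989 -0.2672  0.1515] [ 0.065  0.564  0.362  1.715 -0.239  0.9    1.843] [ 1.08 -0.46 -0.25]
bell [0.0009 0.0066 0.0665]
spare [0.0269 0.1333 0.0917]
cup [0.1089 0.3121 0.0952]
top [431.4 232.8]
scene [232.4 250.8]
```

View pics/c3.png

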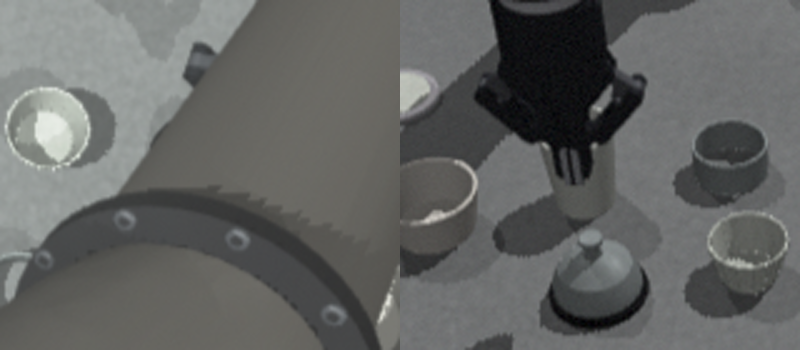

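```bash
python3 - <<'E'
import d
from h import *
s=save("scene","s2.png")
cv2.imwrite("pics/c4.png",cv2.resize(s[200:300,180:300],None,fx=6,fy=6,interpolation=cv2.INTER_CUBIC))
o=r.get_obs();p=np.array(o["tcp_pos"]);p[2]-=.019
print(o["orientation"],o["clock"],proj("scene",p).round(1),proj("scene",p+[0,.01,0]).round(1),proj("scene",p+[0.01,0,0]).round(1),proj("scene",[.6,-.261,.066]))
E
```

```text
2.6 [ 0.5945 -0.2593  0.1442] [ 0.061  0.57   0.356  1.724 -0.24   0.902  1.84 ] [-0.37  0.88 -1.06]
bell [-0.0064 -0.0003  0.0591]
spare [0.0186 0.1264 0.0853]
cup [0.0996 0.3055 0.0911]
[-3.83058279e-01 -3.11139008e+00 -1.63850238e-03] 2.65 [232.9 250.2] [238.  249.4] [233.3 253.5] [235.51942569 274.65522154]
```

View pics/c4.png

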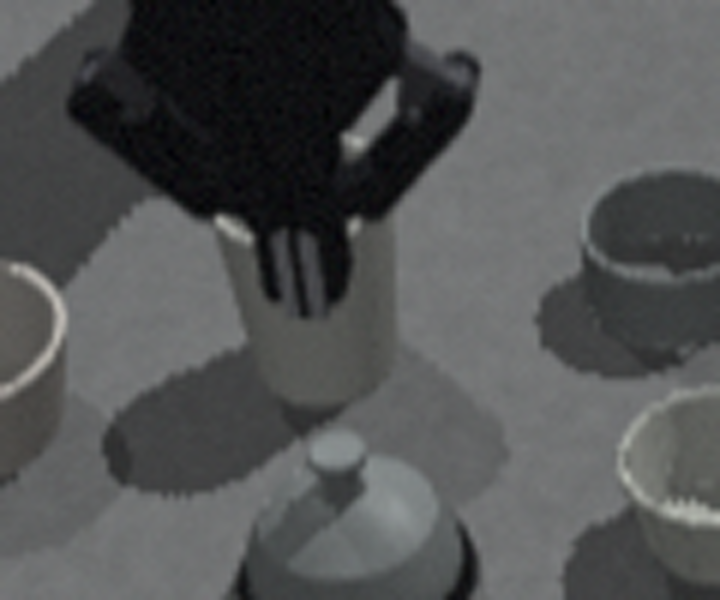

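Request:
carry_out:
  moves:
    - [-0.002, 0, 0.01, 0, 0]
    - [-0.002, 0, 0.02, 0, 0]
    - [-0.002, 0, 0.03, 0, 0]
    - [-0.002, 0, 0.035, 0, 0]
    - [-0.002, 0, 0.035, 0, 0]
    - [-0.002, 0, 0.035, 0, 0]
    - [-0.002, 0, 0.035, 0, 0]
    - [-0.002, 0, 0.035, 0, 0]

```text
clock: 3.45
tcp_pos: [0.6018, -0.2583, 0.1154]
orientation: [0.38, 3.118, -0.0]
contact_force: [-0.3, -1.0, -0.3]
grip_width: -0.0001
gripper_force: 0.0
```

```bash
python3 - <<'E'
import d
from h import *
s=save("scene","s3.png"); 
S=cv2.resize(s[215:295,200:280],None,fx=5,fy=5,interpolation=cv2.INTER_CUBIC)
o=r.get_obs();p=np.array(o["tcp_pos"]);p[2]-=.019
w=save("wrist","w3.png"); W=cv2.resize(w,(400,300))
cv2.imwrite("pics/c5.png",np.hstack([S,np.vstack([W,np.zeros((100,400,3),np.uint8)])]))
print(o["orientation"],o["clock"],proj("scene",p).round(1),proj("wrist",p),proj("wrist",[.6,-.261,.066]))
E
```

```text
3.45 [ 0.6018 -0.2583  0.1154] [ 0.07   0.608  0.34   1.733 -0.258  0.843  1.853] [-0.32 -0.95 -0.33]
bell [ 0.0011 -0.003   0.0304]
spare [0.0259 0.1238 0.0564]
cup [0.1062 0.3032 0.0613]
[ 3.80483064e-01  3.11788640e+00 -1.74670535e-04] 3.5 [235.1 264. ] [319.51493948 327.27119947] [312.56424095 290.52691078]
```

View pics/c5.png

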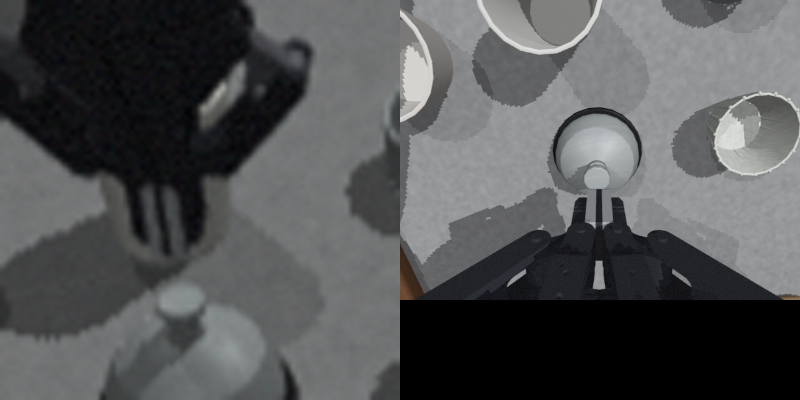

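```bash
python3 - <<'E'
import d
from h import *
print(ray("wrist",315.5,285,.066), ray("wrist",317,327,r.get_obs()["tcp_pos"][2]-.019))
print(r.get_obs()["tcp_pos"],r.get_obs()["joints"],r.get_obs()["qvel"].round(3))
E
```

```text
3.55 [ 0.6017 -0.2583  0.1153] [ 0.07   0.609  0.34   1.733 -0.258  0.843  1.853] [-0.49  0.43  0.16]
bell [ 0.001  -0.003   0.0303]
spare [0.0258 0.1238 0.0563]
cup [0.1061 0.3032 0.0612]
[ 0.59767356 -0.2590561   0.066     ] [ 0.6014046  -0.25923403  0.09629483]
[ 0.60171081 -0.25832828  0.11529483] [ 0.06972813  0.60851715  0.33955936  1.73308264 -0.25779318  0.84345446
  1.85313692] [-0.001  0.003  0.001  0.001  0.001 -0.001  0.002]
```

Request:
carry_out:
  moves:
    - [0.0015, -0.002, 0.005, 0, 0]
    - [0.0015, -0.002, 0.012, 0, 0]
    - [0.0015, -0.002, 0.02, 0, 0]
    - [0.0015, -0.002, 0.026, 0, 0]
    - [0.0015, -0.002, 0.029, 0, 0]
    - [0.0015, -0.002, 0.031, 0, 0]
    - [0.0015, -0.002, 0.033, 0, 0]
    - [0.0015, -0.002, 0.033, 0, 0]

```text
clock: 4.35
tcp_pos: [0.5994, -0.2597, 0.082]
orientation: [-0.38, -3.118, -0.0]
contact_force: [-3.1, 1.8, 3.2]
grip_width: 0.0003
gripper_force: 1.5
```

```bash
python3 - <<'E'
import d
from h import *
w=save("wrist","w4.png"); s=save("scene","s4.png")
cv2.imwrite("pics/c6.png",np.hstack([cv2.resize(w[200:400,220:420],(400,400)),cv2.resize(s[235:305,200:270],(400,400),interpolation=cv2.INTER_CUBIC)]))
print(r.get_obs()["contact_force"],r.get_obs()["tcp_pos"])
E
```

```text
4.35 [ 0.5994 -0.2597  0.082 ] [ 0.085  0.65   0.323  1.751 -0.275  0.786  1.87 ] [-3.1   1.84  3.22]
bell [-0.0009 -0.0011 -0.003 ]
spare [0.0238 0.1256 0.023 ]
cup [0.1041 0.3051 0.0281]
[-1.59059696  1.36205343  3.13121004] [ 0.59949387 -0.25969752  0.08220395]
```

View pics/c6.png

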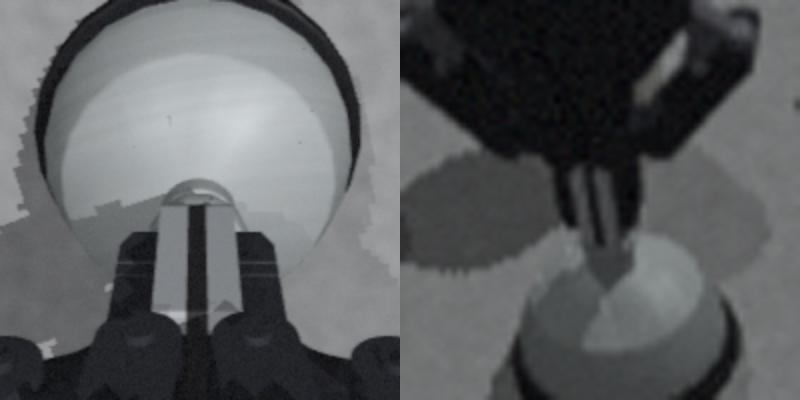

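The fingertips are on the button, pressing it about 3 mm with 3 N, as expected. Next I press through to the stop.

Request:
carry_out:
  moves:
    - [0, 0, 0.001, 0, 0]
    - [0, 0, 0.002, 0, 0]
    - [0, 0, 0.003, 0, 0]
    - [0, 0, 0.0035, 0, 0]
    - [0, 0, 0.004, 0, 0]
    - [0, 0, 0.004, 0, 0]
    - [0, 0, 0.004, 0, 0]
    - [0, 0, 0.004, 0, 0]

```text
clock: 5.25
tcp_pos: [0.5998, -0.2598, 0.0788]
orientation: [0.381, 3.118, 0.0]
contact_force: [-4.7, 2.0, 9.2]
grip_width: 0.0001
gripper_force: 4.9
```

Force is 9 N, above the 5 N for full travel, so the plunger is at its stop. Now I let it up.

Request:
carry_out:
  moves:
    - [0, 0, -0.005, 0, 0]
    - [0, 0, -0.015, 0, 0]
    - [0, 0, -0.035, 0, 0]
    - [0, 0, -0.06, 0, 0]
    - [0, 0, -0.06, 0, 0]
    - [0, 0, -0.06, 0, 0]
    - [0, 0, -0.06, 0, 0]
    - [0, 0, -0.06, 0, 0]

```text
clock: 6.05
tcp_pos: [0.599, -0.2594, 0.1369]
orientation: [-0.38, -3.117, -0.001]
contact_force: [-0.1, -0.6, 0.2]
grip_width: 0.0001
gripper_force: 0.0
```

```bash
python3 d.py; python3 - <<'E'
from h import *
im=save("wrist","w5.png")
s=save("scene","s5.png")
cv2.imwrite("pics/c7.png",np.hstack([cv2.resize(im,(400,300)),cv2.resize(s[200:320,200:360],(400,300),interpolation=cv2.INTER_CUBIC)]))
E
```

```text
6.05 [ 0.599  -0.2594  0.1369] [ 0.064  0.58   0.351  1.724 -0.246  0.882  1.848] [-0.11 -0.57  0.17]
bell [-0.0014 -0.0013  0.0519]
spare [0.0233 0.1255 0.078 ]
cup [0.1035 0.305  0.0831]
```

View pics/c7.png

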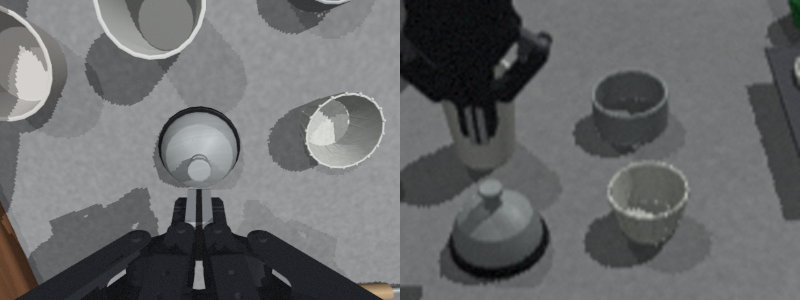

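Request:
carry_out:
  moves:
    - [0.003, 0.02, 0, 0, 0]
    - [0.009, 0.05, 0, 0, 0]
    - [0.016, 0.085, 0, 0, 0]
    - [0.021, 0.115, 0, 0, 0]
    - [0.023, 0.1255, 0.01, 0, 0]
    - [0.023, 0.1255, 0.035, 0, 0]
    - [0.023, 0.1255, 0.058, 0, 0]
    - [0.023, 0.1255, 0.066, 0, 0]

```text
clock: 6.95
tcp_pos: [0.6055, -0.1328, 0.0691]
orientation: [-0.381, -3.114, 0.001]
contact_force: [-0.3, -0.9, -0.0]
grip_width: -0.0
gripper_force: 0.0
```

Request:
carry_out:
  moves:
    - [0, 0, 0, 0, 0]
    - [0, 0, 0, 0, 0]
    - [0, 0, 0, 0, 0]
    - [0, 0, 0, 0, 0]
    - [0, 0, 0, 0, 0]
    - [0, 0, 0, 0, 0]
    - [0, 0, 0, 0, 0]
    - [0, 0, 0, 0, 0]

```text
clock: 7.75
tcp_pos: [0.6075, -0.1324, 0.072]
orientation: [0.38, 3.118, 0.0]
contact_force: [-0.4, -0.3, 0.0]
grip_width: 0.0004
gripper_force: 0.0
```

```bash
python3 d.py; python3 - <<'E'
from h import *
im=save("wrist","w6.png")
s=save("scene","s6.png")
cv2.imwrite("pics/c8.png",np.hstack([cv2.resize(im,(400,300)),cv2.resize(s[200:320,240:400],(400,300),interpolation=cv2.INTER_CUBIC)]))
E
```

```text
7.75 [ 0.6075 -0.1324  0.072 ] [-0.113  0.621  0.31   1.835 -0.271  0.727  1.675] [-0.44 -0.32  0.02]
bell [-0.0237 -0.1266 -0.013 ]
spare [0.001  0.0001 0.013 ]
cup [0.0813 0.1796 0.0181]
```

View pics/c8.png

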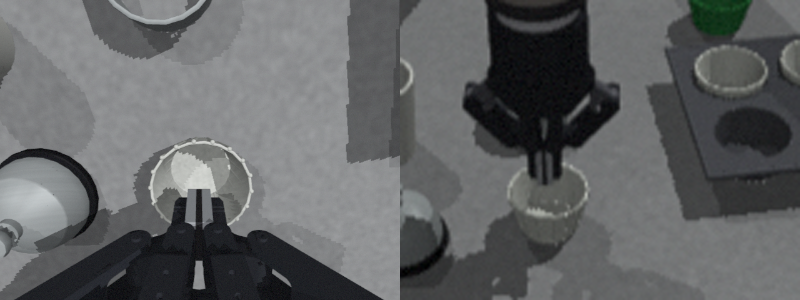

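The fingertips are centred about 13 mm above the spare case. I'll hold here for over two seconds.

Request:
carry_out:
  moves:
    - [0, 0, 0, 0, 0]
    - [0, 0, 0, 0, 0]
    - [0, 0, 0, 0, 0]
    - [0, 0, 0, 0, 0]
    - [0, 0, 0, 0, 0]
    - [0, 0, 0, 0, 0]
    - [0, 0, 0, 0, 0]
    - [0, 0, 0, 0, 0]

```text
clock: 8.65
tcp_pos: [0.6075, -0.1324, 0.072]
orientation: [0.38, 3.118, 0.0]
contact_force: [0.2, 1.3, 0.2]
grip_width: -0.0
gripper_force: 0.0
```

Request:
carry_out:
  moves:
    - [0, 0, 0, 0, 0]
    - [0, 0, 0, 0, 0]
    - [0, 0, 0, 0, 0]
    - [0, 0, 0, 0, 0]
    - [0, 0, 0, 0, 0]
    - [0, 0, 0, 0, 0]
    - [0, 0, 0, 0, 0]
    - [0, 0, 0, 0, 0]

```text
clock: 9.45
tcp_pos: [0.6075, -0.1324, 0.072]
orientation: [-0.381, -3.118, -0.0]
contact_force: [0.1, 0.4, -0.6]
grip_width: -0.0001
gripper_force: 0.0
```

Request:
carry_out:
  moves:
    - [0, 0, 0, 0, 0]
    - [0, 0, 0, 0, 0]
    - [0, 0, 0, 0, 0]
    - [0, 0, 0, 0, 0]
    - [0, 0, 0, 0, 0]
    - [0, 0, 0, 0, 0]
    - [0, 0, 0, 0, 0]
    - [0, 0, 0, 0, 0]

```text
clock: 10.25
tcp_pos: [0.6075, -0.1324, 0.072]
orientation: [-0.38, -3.118, 0.0]
contact_force: [-0.2, -0.6, -0.4]
grip_width: 0.0
gripper_force: 0.0
```

Request:
carry_out:
  moves:
    - [0, 0, -0.02, 0, 0]
    - [0, 0, -0.05, 0, 0]
    - [0.01, 0.02, -0.06, 0, 0]
    - [0.03, 0.06, -0.06, 0, 0]
    - [0.05, 0.1, -0.06, 0, 0]
    - [0.07, 0.14, -0.06, 0, 0]
    - [0.08, 0.17, -0.06, 0, 0]
    - [0.081, 0.18, -0.06, 0, 0]

```text
clock: 11.05
tcp_pos: [0.5713, 0.0668, 0.1319]
orientation: [-0.371, -3.119, -0.003]
contact_force: [0.7, -0.1, -0.8]
grip_width: 0.0003
gripper_force: 0.0
```

```bash
python3 d.py
```

```text
11.05 [0.5713 0.0668 0.1319] [-0.478  0.471  0.329  1.919 -0.212  0.785  1.303] [ 0.7  -0.07 -0.82]
bell [-0.1049 -0.3121  0.0462]
spare [-0.081  -0.1852  0.0725]
cup [-0.0018 -0.0052  0.0779]
```

Request:
carry_out:
  moves:
    - [0, 0, 0, 0, 0]
    - [0, 0, 0, 0, 0]
    - [0, 0, 0.01, 0, 0]
    - [0, 0, 0.03, 0, 0]
    - [0, 0, 0.05, 0, 0]
    - [0, 0, 0.06, 0, 0]
    - [0, 0, 0.065, 0, 0]
    - [0, 0, 0.065, 0, 0]

```text
clock: 11.85
tcp_pos: [0.5719, 0.0609, 0.0664]
orientation: [-0.382, -3.117, 0.001]
contact_force: [-1.1, 0.4, -0.1]
grip_width: -0.0001
gripper_force: 0.0
```

```bash
python3 d.py; python3 - <<'E'
from h import *
im=save("wrist","w7.png"); print(proj("wrist",[.5717,.0615,.035]))
o=r.get_obs(); p=np.array(o["tcp_pos"]);print(p)
# tin case rims: blobs of white in top image for grid check
t=cv2.imread("pics/top0.png")
for u,v in [(180,222),(220,230),(170,263),(210,271),(252,279)]: print(ray("top",u,v,.043).round(3))
E
```

```text
11.85 [0.5719 0.0609 0.0664] [-0.439  0.569  0.293  1.95  -0.256  0.66   1.342] [-1.09  0.44 -0.1 ]
bell [-0.105  -0.3056 -0.0184]
spare [-0.0802 -0.1788  0.0075]
cup [0.0003 0.0005 0.0124]
[319.81717683 309.2749523 ]
[0.57237623 0.06120194 0.0671075 ]
[0.585 0.227 0.043]
[0.578 0.144 0.043]
[0.5   0.232 0.043]
[0.493 0.151 0.043]
[0.486 0.067 0.043]
```

The arm is within 1 mm of the empty cup, and extrapolating the grid from the other cups agrees. I'll hold here.

Request:
carry_out:
  moves:
    - [0, 0, 0, 0, 0]
    - [0, 0, 0, 0, 0]
    - [0, 0, 0, 0, 0]
    - [0, 0, 0, 0, 0]
    - [0, 0, 0, 0, 0]
    - [0, 0, 0, 0, 0]
    - [0, 0, 0, 0, 0]
    - [0, 0, 0, 0, 0]

```text
clock: 12.7
tcp_pos: [0.5721, 0.0617, 0.067]
orientation: [-0.38, -3.118, 0.0]
contact_force: [0.1, -0.1, 0.1]
grip_width: -0.0004
gripper_force: 0.0
```

Request:
carry_out:
  moves:
    - [0, 0, 0, 0, 0]
    - [0, 0, 0, 0, 0]
    - [0, 0, 0, 0, 0]
    - [0, 0, 0, 0, 0]
    - [0, 0, 0, 0, 0]
    - [0, 0, 0, 0, 0]
    - [0, 0, 0, 0, 0]
    - [0, 0, 0, 0, 0]

```text
clock: 13.5
tcp_pos: [0.5721, 0.0618, 0.067]
orientation: [-0.381, -3.118, -0.0]
contact_force: [-0.4, 0.2, -0.7]
grip_width: -0.0004
gripper_force: 0.0
```

Request:
carry_out:
  moves:
    - [0, 0, 0, 0, 0]
    - [0, 0, 0, 0, 0]
    - [0, 0, 0, 0, 0]
    - [0, 0, 0, 0, 0]
    - [0, 0, 0, 0, 0]
    - [0, 0, 0, 0, 0]
    - [0, 0, 0, 0, 0]
    - [0, 0, 0, 0, 0]

```text
clock: 14.3
tcp_pos: [0.5721, 0.0618, 0.067]
orientation: [0.381, 3.118, 0.0]
contact_force: [-0.3, -0.1, -0.4]
grip_width: -0.0001
gripper_force: 0.0
```

Request:
carry_out:
  moves:
    - [0, 0, 0, 0, 0]
    - [0, 0, 0, 0, 0]
    - [0, 0, 0, 0, 0]
    - [0, 0, 0, 0, 0]
    - [0, 0, 0, 0, 0]
    - [0, 0, 0, 0, 0]
    - [0, 0, 0, 0, 0]
    - [0, 0, 0, 0, 0]

```text
clock: 15.1
tcp_pos: [0.5721, 0.0618, 0.067]
orientation: [0.381, 3.118, 0.0]
contact_force: [0.7, -0.5, 0.0]
grip_width: 0.0004
gripper_force: 0.0
```

```bash
python3 d.py; python3 -c "
from bench import r
print(r.hand_in())"
```

```text
15.1 [0.5721 0.0618 0.067 ] [-0.44   0.568  0.293  1.95  -0.256  0.66   1.341] [ 0.66 -0.48  0.  ]
bell [-0.1047 -0.3066 -0.018 ]
spare [-0.08   -0.1798  0.008 ]
cup [ 0.0004 -0.0004  0.013 ]
the job is handed in; nothing more can be done
None
```

Job handed in at 15.1 s: I pressed the bell's plunger fully down and let it up, then held for over two seconds about 13 mm above the spare case and again above the empty cup, still pointing there at hand-in; no contact registered except at the bell, and hand-in gave no verdict.

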